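Lock the bayonet plug into its receptacle

TASK

Take the orange-gripped bayonet plug, set it into the round receptacle on the blue box, feel for the two slots and push it in gently against the spring, then twist it clockwise to the stop and let it spring up so that it clicks locked. Never force it, leave the things around it alone, and let go at the end.

Things in the scene. Friction and masses are not known exactly. Their poses are not given: they have to be found in the camera images.
- plug: Loose plug, 0.15 kg, upright; origin: centre of its foot, z up. Spigot 30 mm dia, z 0-24 mm, first 3 mm tapered to 25. Two brass lugs along its +x and -x, 8 mm wide, z 6-12, out to 21 mm from the axis. Black disc 52 mm dia, z 24-31, white dots over the lugs. Orange grip bar 44 mm along x, 14 mm thick in y, z 31-57. Half a turn about z changes nothing.
- enclosure: Blue box, aluminium lid, fixed, 102 x 102 x 30 mm; origin: centre of its underside, z up, three brass sockets on its -x side. A round steel receptacle, 70 mm dia, stands on the lid's middle. It may have been fitted up to 17 degrees off either way about z, so slots and end stop must be found by feel or sight. Over 55 N between plug and receptacle is forcing it.
- mouth (a point): Centre of the receptacle's top face, 66 mm above the bench, axes as the box's. A 7 mm collar with a 31.6 mm hole and two 9.5 mm wide slots half a turn apart for the lugs (white dots), 62 degrees anticlockwise from above of the box's x axis, give or take the 17 degrees; about 2 degrees of play either way. Lugs that miss the slots rest on this face, the plug's origin 6 mm below it.
- plunger (a joint): Spring plunger in the receptacle, pressed by the spigot's foot; m pressed down, 0 to 0.011 (hard stop). Plug origin above the box's underside = 54.5 mm minus this. It takes 3.4 N to start, then 0.65 N per mm. From 0.008 on (origin 46.5 mm or lower, about 9 N) the lugs are below the collar and the plug can turn.
- locked (a point): Where the plug's origin ends, on the box's centre line 50.5 mm above its underside; axes as the box's. The plug turns clockwise only (from above), 62 degrees from slots to a fixed end stop (red dots, lugs along the box's x, give or take the 17 degrees). There, when eased, the spring lifts its lugs 3.5 mm into recesses 10 mm wide, and it is locked.
- tape_1: Bystander: black roll of tape, 62 mm across, 19 mm high; origin at the centre of its underside.
- solder_reel: Bystander: green and white reel of solder, 60 mm across, 29 mm high; origin at the centre of its underside.
- flux_pot: Bystander: small white pot with yellow lid, 41 mm across, 22 mm high; origin at the centre of its underside.
There are look-alikes about, which are no part of the job. What is shaped like the plug but purple or turquoise is not meant.

How it is judged:
By the outcome, as a careful person would: the job done as asked, in the order asked, and still so for the second after the job is handed in, with the robot touching nothing.
It also fails if it takes over 72 s, if anything falls off the work surface, if the arm or the gripper's body presses on something with over 40 N, if the wrist force passes 120 N, or if a joint passes its speed limit or range.

ROBOT

A 6-joint arm with a two-finger parallel gripper is mounted at the origin on a cart in front of the work surface, level with it; the furniture and walls round the work are solid. World frame = base frame: x ahead of the robot, y to its left, z up, the work surface at z = 0. Lengths are in mm, angles in degrees, forces in N, time in s.
With the tool pointing down it reaches from about 350 to 850 mm from the base axis. Payload 8.1 kg.
Tool frame: the origin (TCP) lies midway between the tips of the shut fingers; the grasp point (between the pads) lies 19 mm behind it; z points along the fingers, y is the direction in which the jaws open and shut (so a half turn about z gives the same grasp; the last joint's range is limited). The gripper opens to 85 mm and grips with 20 to 120 N. Pads are 22 mm wide; open, the fingers measure 114 mm over their backs; the gripper's body (76 mm by 85 mm) begins 54 mm behind the grasp point. The pads swing forward as they close: fully open they stand 13 mm farther back than shut.
Start: joints at [69.706, 7.471, 85.268, -0, 87.261, -4.893], TCP at [159.323, 578.465, 231.292] pointing down, gripper open.
Joint ranges: [-169.43, 169.43], [-51.17, 129.36], [1.28, 143.12], [-76.62, 256.62], [0, 156.53], [-152.29, 152.29]. Speed limits (degrees/s): [136.94, 136.94, 159.86, 180, 180, 180].

INTERFACE

Orientations are given as [roll, pitch, yaw] about the fixed x, y, z axes, in that order (R = Rz(yaw) Ry(pitch) Rx(roll)).
In Python, from bench import telemetry, snapshot, camera_params, job gives the robot as it stands. The module is installed in compiled form; this text tells all that it offers.
- The arm moves only by the shell command python3 -m jog 'ROWS' [FORCE]. ROWS is JSON, a list that holds one entry, the list of rows, each a list of 7 numbers: the shift along the tool's x, y, z in units of 50 mm (1.0 is 50 mm), then the turn, a rotation vector about the tool's x, y, z in units of 2 pi rad (1.0 is 2 pi rad), then the opening, from 0 (shut) to 1 (fully open). In form: [[[dx, dy, dz, rx, ry, rz, claw], ...]]. A call has 1 to 12 rows; each row shifts and turns the commanded pose from where the row before left it, along the tool's axes as they then stand; what a row does not reach is not made up. A row lasts 1/8 s, in which the tool goes at most 62.5 mm and 10.7 degrees, less where a joint would pass 70% of its speed; a pose out of reach is approached as far as the arm can. A call with a number of a shift or a turn outside -1 to 1 is refused whole. A call with a gripper value outside its range is refused whole. The fingers move at their own pace and stop on an object; FORCE is the grip in N (left out, the last holds). Time passes only in rows, so rows that do not move let the fingers close. It gives the time, the measured TCP pose, the force and the opening at its end, in the units of the state.
- telemetry.sense(): the state, without advancing time (a new reading comes with each control period).
- snapshot(name): name is "side" or "top" or "wrist"; returns (picture, depth): 400x640x3 uint8, red, green, blue; 400x640 float32, mm along the optical axis (not along the pixel's ray), 0 where there is no reading.
- camera_params(name): a dict with "K" (3x3 intrinsics, pixels), "D" ([k1, k2, p1, p2, k3] as OpenCV has them; the pictures are not rectified), "extrinsics" (4x4, takes a point from camera to world coordinates). Camera axes: x right, y down, z forward; pixel columns grow to the right and rows downward; lengths in mm; the calibration is good to about 2 mm. A picture is of the moment at which its call begins: read the wrist's pose just before it. camera_params takes no time and is no camera call; for the wrist camera it gives the pose at the moment of the call.
- job.hand_in(): hands the job in, once; it reports no verdict.
The state is a dict: "time": time; "joint_pos": joint angles; "qd": joint speeds; "joint_efforts": joint torques, N m; "tool_pos": TCP position; "tcp_rot": TCP orientation; "ft_force": force on the tool from outside, world axes, zero at the start; "wrist_torque": the same for the moment, N m; "finger_gap": finger opening in mm.
Only numpy, scipy, OpenCV 4.12 (cv2) and the standard library are available. Lean on these libraries where they do the work, as an engineer would, in place of code of your own. Each camera call takes 0.05 s, during which the arm holds its last target. There are 200 camera calls.

## Working session

There is one attempt and no reset: what is moved stays moved. The work goes in short steps, Python scripts to look and compute and a shell command to move; the robot and the scene stay as the last step left them, time stands still between calls to the robot, and variables do not carry over. Pictures are saved under pics/ and viewed, about 8 in all and at most 12, crops included, and the job is handed in when it is done.

```bash
mkdir -p pics; cat > h.py <<'E'
import numpy as np,cv2
from bench import telemetry,snapshot,camera_params
def snap(n):
    p=camera_params(n); im,d=snapshot(n); return im,d,p
def world(u,v,z,p):
    K=np.array(p["K"]);D=np.array(p["D"]);T=np.array(p["extrinsics"])
    a=cv2.undistortPoints(np.array([[[u,v]]],float),K,D)[0,0]
    r=T[:3,:3]@np.array([a[0],a[1],1]);o=T[:3,3]
    return o+r*(z-o[2])/r[2]
def cloud(d,p):
    K=np.array(p["K"]);D=np.array(p["D"]);T=np.array(p["extrinsics"])
    h,w=d.shape;u,v=np.meshgrid(np.arange(w),np.arange(h))
    a=cv2.undistortPoints(np.stack([u,v],-1).reshape(-1,1,2).astype(float),K,D)[:,0]
    P=np.c_[a,np.ones(len(a))]*d.reshape(-1,1)
    return (P@T[:3,:3].T+T[:3,3]).reshape(h,w,3)
def save(n,im,s=1):
    cv2.imwrite("pics/"+n,cv2.resize(im[...,::-1],None,fx=s,fy=s,interpolation=cv2.INTER_CUBIC))
E
python3 - <<'E'
from h import *
im,d,p=snap("top");save("top.png",im);np.savez("top.npz",im=im,d=d,K=p["K"],D=p["D"],extrinsics=p["extrinsics"])
im,d,p=snap("side");save("side.png",im)
print(telemetry.sense())
E
```

```text
{'time': 0.1, 'joint_pos': array([ 6.97048717e+01,  7.51229846e+00,  8.53231441e+01, -6.25338503e-04,
        8.72619214e+01, -4.89466106e+00]), 'qd': array([-0.01002582, -0.13612517, -0.08370339,  0.05207439,  0.05626364,
       -0.04881744]), 'joint_efforts': array([ 1.05220955e-03, -5.70956504e+01, -5.01937652e+01, -2.46184900e-04,
        8.22118542e-03,  1.27292975e-05]), 'tool_pos': array([159.16320092, 577.98676647, 230.33251489]), 'tcp_rot': array([-1.79902938e+02, -7.68518809e-03,  1.64599557e+02]), 'ft_force': array([0.04393408, 0.29745218, 0.68993017]), 'wrist_torque': array([ 0.04669687,  0.02312891, -0.02226924]), 'finger_gap': 85.50691691031693}
```

View pics/top.png

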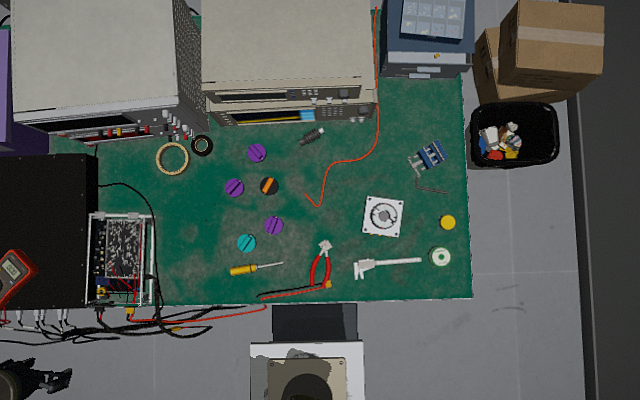

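The top view shows the orange plug candidate at (269,186). The look-alikes are purple at (257,152), (234,187) and (274,226), and turquoise at (247,243). The receptacle is at (383,216). I choose (269,186), the only orange one, and will check it in a close crop.

```bash
python3 - <<'E'
from h import *
f=np.load("top.npz");im,d=f["im"],f["d"];p={k:f[k] for k in("K","D","extrinsics")}
a=cv2.resize(im[156:216,239:299],(400,400),interpolation=cv2.INTER_CUBIC)
b=cv2.resize(im[186:246,353:413],(400,400),interpolation=cv2.INTER_CUBIC)
save("crop.png",np.hstack([a,b]))
C=cloud(d,p)
for (u,v) in [(269,186),(257,152),(234,187),(274,226),(247,243),(383,216),(203,145),(447,222),(440,256),(383,200)]:
    print((u,v),C[v,u].round(),world(u,v,57,p).round())
print(p["extrinsics"].round(2),p["K"][0,0])
hsv=cv2.cvtColor(im,cv2.COLOR_RGB2HSV)
m=cv2.inRange(hsv,(5,120,120),(20,255,255));m[:170]=0;m[205:]=0;m[:,:250]=0;m[:,290:]=0
ys,xs=np.nonzero(m);W=np.array([world(x,y,57,p)[:2] for x,y in zip(xs,ys)])
c=W.mean(0);w,v=np.linalg.eigh(np.cov((W-c).T));print(len(xs),c,np.sqrt(w*12),np.degrees(np.arctan2(v[1,1],v[0,1])))
# receptacle from cloud
s=C[186:246,353:413].reshape(-1,3);t=s[(s[:,2]>56)&(s[:,2]<75)];print(len(t),t.mean(0),np.median(t[:,2]),(t.min(0)+t.max(0))/2,np.ptp(t,0))
t=s[(s[:,2]>20)&(s[:,2]<75)];print(cv2.minAreaRect(t[:,:2].astype(np.float32)))
E
```

```text
(269, 186) [587.  87.  57.] [587.  87.  57.]
(257, 152) [682. 117.  61.] [682. 118.  57.]
(234, 187) [587. 183.  57.] [587. 183.  57.]
(274, 226) [477.  75.  56.] [477.  75.  57.]
(247, 243) [433. 150.  56.] [433. 149.  57.]
(383, 216) [ 496. -222.   54.] [ 496. -222.   57.]
(203, 145) [719. 283.   0.] [707. 268.  57.]
(447, 222) [ 476. -404.   21.] [ 475. -395.   57.]
(440, 256) [ 383. -377.   33.] [ 384. -372.   57.]
(383, 200) [ 542. -227.   31.] [ 540. -223.   57.]
[[-3.00000e-02 -1.00000e+00  8.00000e-02  4.40040e+02]
 [-1.00000e+00  3.00000e-02  1.00000e-02 -7.58500e+01]
 [-1.00000e-02 -8.00000e-02 -1.00000e+00  1.31552e+03]
 [ 0.00000e+00  0.00000e+00  0.00000e+00  1.00000e+00]] 463.3305381323198
81 [590.6473628   91.34923364] [14.05722317 43.50004088] 150.33254617413874
410 [ 495.95320453 -224.23082728   65.92898143] 66.44225176721989 [ 497.04058888 -224.75055186   64.96768156] [67.87374283 68.35841388 17.91807178]
((494.56231689453125, -224.3409423828125), (102.06355285644531, 105.28260803222656), 80.3132553100586)
```

View pics/crop.png

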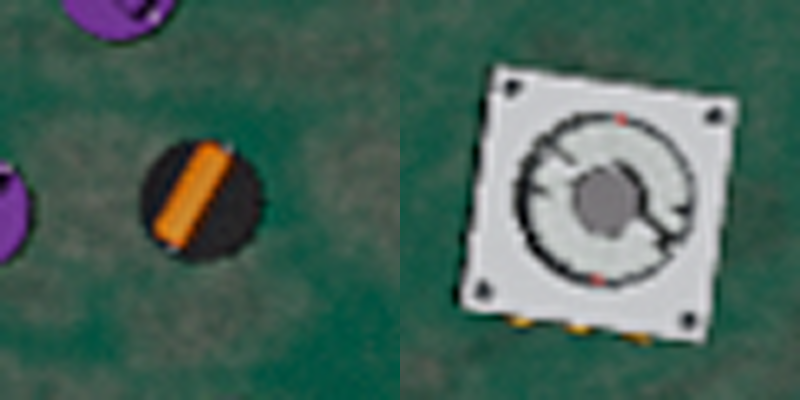

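View pics/side.png

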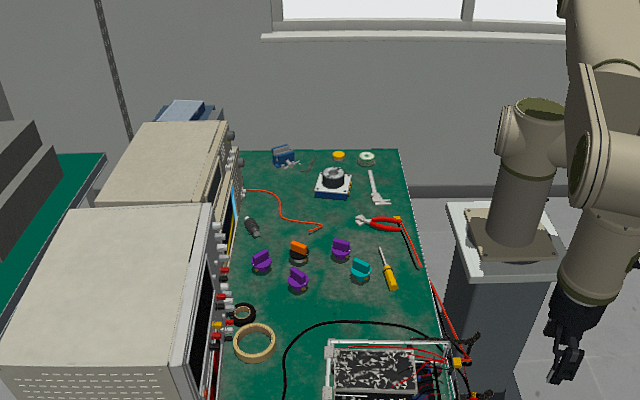

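The crop confirms an orange bar on a black disc with white dots at (269,186), bar yaw about 150°. The receptacle is at about (496,-224), the box yaw about -10°, with red dots near the box's x axis. The slots need a closer look. The side view shows the arm clear at the right.

```bash
python3 - <<'E'
from h import *
from scipy.spatial.transform import Rotation as R
p=camera_params("wrist");s=telemetry.sense();T=np.eye(4);T[:3,:3]=R.from_euler("xyz",s["tcp_rot"],degrees=True).as_matrix();T[:3,3]=s["tool_pos"]
print((np.linalg.inv(T)@np.array(p["extrinsics"])).round(2),np.array(p["K"]).round(),p["D"])
f=np.load("top.npz");C=cloud(f["d"],{k:f[k] for k in("K","D","extrinsics")}).reshape(-1,3)
a=np.array([159,578.]);b=np.array([590,91.])
for a,b in [((159,578.),(590,91.)),((590,91.),(496,-224.))]:
  a=np.array(a);b=np.array(b);n=np.linalg.norm(b-a);u=(b-a)/n;r=C[:,:2]-a;t=r@u;q=abs(r[:,0]*u[1]-r[:,1]*u[0])
  for k in range(0,int(n),80):
    m=(t>k)&(t<k+80)&(q<100)&(C[:,2]>-5)
    print(k,(a+u*k).round(),m.sum(),C[m,2].max() if m.any() else None)
E
```

```text
[[  -0.     -0.95   -0.31   78.85]
 [   1.     -0.     -0.      0.49]
 [   0.     -0.31    0.95 -142.01]
 [   0.      0.      0.      1.  ]] [[290.   0. 316.]
 [  0. 290. 197.]
 [  0.   0.   1.]] [-0.03950291  0.          0.          0.          0.        ]
0 [159. 578.] 1993 471.98600863825254
80 [212. 518.] 966 557.7679733822031
160 [265. 458.] 1722 101.46836312680603
240 [318. 398.] 2284 110.79067810752326
320 [371. 338.] 1996 114.15049229276042
400 [424. 278.] 1920 60.24010118801334
480 [477. 219.] 1953 64.51707329869942
560 [530. 159.] 1945 63.885304324124036
640 [583.  99.] 1989 63.95059385347599
0 [590.  91.] 1998 63.7284266731906
80 [567.  14.] 1963 21.126086526398694
160 [544. -62.] 3001 1315.5192366277677
240 [ 521. -139.] 2031 71.75187825430817
320 [ 498. -216.] 1921 73.92671745262555
```

```bash
python3 -m jog '[[[-0.908,-0.591,0,0,0,0,0.7],[-0.908,-0.591,0,0,0,0,0.7],[-0.908,-0.591,0,0,0,0,0.7],[-0.908,-0.591,0,0,0,0,0.7],[-0.908,-0.591,0,0,0,0,0.7],[-0.908,-0.591,0,0,0,0,0.7],[-0.908,-0.591,0,0,0,0,0.7],[-0.908,-0.591,0,0,0,0,0.7],[-0.908,-0.591,0,0,0,0,0.7],[-0.908,-0.591,0,0,0,0,0.7],[-0.908,-0.591,0,0,0,0,0.7],[-0.908,-0.591,0,0,0,0,0.7]]]'
```

```text
time: 1.6
tool_pos: [591.1, 90.4, 230.8]
tcp_rot: [-180.0, -0.0, 164.6]
ft_force: [0.1, 1.4, 0.4]
finger_gap: 60.2
```

```bash
python3 -m jog '[[[0,0,0.6,0,0,0.0205,0.7],[0,0,0.6,0,0,0.02,0.7],[0,0,0,0,0,0,0.7],[0,0,0,0,0,0,0.7]]]'
cat >> h.py <<'E'
def bar(im,p,z,lo=(5,120,90),hi=(20,255,255),near=None,r=40):
    m=cv2.inRange(cv2.cvtColor(im,cv2.COLOR_RGB2HSV),lo,hi)
    ys,xs=np.nonzero(m);W=np.array([world(x,y,z,p)[:2] for x,y in zip(xs,ys)])
    W=W[np.linalg.norm(W-near,axis=1)<r]
    rc=cv2.minAreaRect(W.astype(np.float32));c=W.mean(0);w,v=np.linalg.eigh(np.cov((W-c).T))
    return len(W),c,rc,np.degrees(np.arctan2(v[1,1],v[0,1]))%180
E
python3 - <<'E'
from h import *
im,d,p=snap("wrist");save("w1.png",im)
print(telemetry.sense()["tool_pos"],telemetry.sense()["tcp_rot"])
C=cloud(d,p);m=cv2.inRange(cv2.cvtColor(im,cv2.COLOR_RGB2HSV),(5,120,90),(20,255,255))>0
near=(np.linalg.norm(C[...,:2]-[590,91],axis=2)<45)
t=C[m&near&(abs(C[...,2]-57)<3)][:,:2].astype(np.float32)
print(len(t),t.mean(0),cv2.minAreaRect(t),np.median(C[m&near][:,2]))
k=C[near&(C[...,2]>26)&(C[...,2]<35)];print("disc",cv2.minEnclosingCircle(k[:,:2].astype(np.float32)),np.median(k[:,2]))
print(bar(im,p,57,near=(590,91)))
E
```

```text
time: 2.1
tool_pos: [590.7, 92.1, 172.3]
tcp_rot: [180.0, 0.0, 150.2]
ft_force: [0.5, 0.1, 0.5]
finger_gap: 60.2
[591.16538834  92.16758417 173.02380966] [1.79931091e+02 1.04296280e-01 1.50169469e+02]
630 [588.81415  93.20417] ((589.6847534179688, 93.02812194824219), (13.237410545349121, 43.146724700927734), 59.78933334350586) 55.92713718442934
disc ((589.5738525390625, 92.74746704101562), 25.888385772705078) 30.287315334185593
(759, array([586.72510268,  94.03378895]), ((587.058349609375, 93.514404296875), (14.621702194213867, 46.3172607421875), 60.59950256347656), np.float64(149.72535825614258))
```

View pics/w1.png

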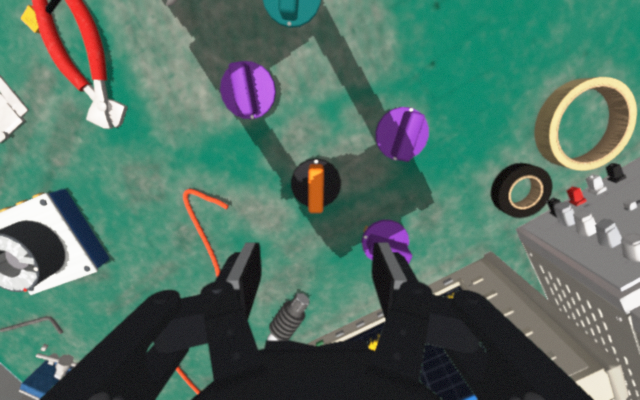

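The wrist view shows the plug upright at pixel (316,183), between the jaws, with the purple plugs clear of the fingers. Measured plug position is (589.6,92.9), yaw 149.8°.

```bash
python3 -m jog '[[[0.03,0,0.7,0,0,0,0.7],[0,0,0.7,0,0,0.001,0.7],[0,0,0.7,0,0,0,0.7],[0,0,0.4,0,0,0,0.7],[0,0,0.22,0,0,0,0.7],[0,0,0,0,0,0,0.7],[0,0,0,0,0,0,0.7]]]'; python3 -c "
from h import *
for _ in range(1): print(telemetry.sense()['tool_pos'],telemetry.sense()['ft_force'])"
```

```text
time: 3.02
tool_pos: [590.3, 92.8, 36.9]
tcp_rot: [179.9, 0.1, 149.7]
ft_force: [1.6, 0.1, -0.9]
finger_gap: 59.6
[590.31681325  92.77807295  36.89409674] [ 1.57319248  0.08187243 -0.85258315]
```

```bash
python3 -m jog '[[[0,0,0.03,0,0,0,0.7],[0,0,0,0,0,0,0.1],[0,0,0,0,0,0,0.1],[0,0,0,0,0,0,0.0],[0,0,0,0,0,0,0],[0,0,0,0,0,0,0],[0,0,0,0,0,0,0],[0,0,0,0,0,0,0]]]' 70
```

```text
time: 4.03
tool_pos: [589.3, 92.7, 34.1]
tcp_rot: [180.0, 0.0, 149.7]
ft_force: [0.1, -0.4, 4.5]
finger_gap: 12.8
```

```bash
python3 -m jog '[[[0,0,-0.3,0,0,0,0],[0,0,-0.9,0,0,0,0],[0,0,-0.9,0,0,0,0],[0,0,-0.85,0,0,0,0],[0,0,0,0,0,0,0]]]' && python3 -m jog '[[[-0.179,-0.95,0,0,0,0,0],[-0.179,-0.95,0,0,0,0,0],[-0.179,-0.95,0,0,0,0,0],[-0.179,-0.95,0,0,0,0,0],[-0.179,-0.95,0,0,0,0,0],[-0.179,-0.95,0,0,0,0,0],[-0.179,-0.95,0,0,0,0,0],[-0.179,-0.95,0,0,0,0,0]]]' && python3 -m jog '[[[0,0,0,0,0,0.0272,0],[0,0,0,0,0,0.0272,0],[0,0,0,0,0,0.0272,0],[0,0,0,0,0,0.0272,0],[0,0,0,0,0,0.0272,0],[0,0,0,0,0,0.0272,0],[0,0,0,0,0,0.0272,0],[0,0,0,0,0,0.0272,0],[0,0,0,0,0,0.0272,0],[0,0,0,0,0,0.0272,0],[0,0,0,0,0,0,0],[0,0,0,0,0,0,0]]]'
python3 - <<'E'
from h import *
im,d,p=snap("wrist");save("w2.png",im,1.25);np.savez("w2.npz",im=im,d=d,**{k:np.array(p[k]) for k in("K","D","extrinsics")})
s=telemetry.sense();print(s["tool_pos"],s["tcp_rot"],s["ft_force"],s["finger_gap"])
C=cloud(d,p).reshape(-1,3);n=C[np.linalg.norm(C[:,:2]-[496,-224],axis=1)<75]
t=n[(n[:,2]>62)&(n[:,2]<72)];print(len(t),np.median(t[:,2]),cv2.minEnclosingCircle(t[:,:2].astype(np.float32)))
t=n[(n[:,2]>20)&(n[:,2]<50)];print(cv2.minAreaRect(t[:,:2].astype(np.float32)))
E
```

```text
time: 4.65
tool_pos: [591.7, 92.9, 186.9]
tcp_rot: [179.7, 0.4, 149.7]
ft_force: [0.2, -0.1, -1.4]
finger_gap: 12.4
time: 5.65
tool_pos: [457.4, -272.3, 180.1]
tcp_rot: [180.0, -0.1, 149.7]
ft_force: [0.2, -0.3, -1.1]
finger_gap: 12.7
time: 7.15
tool_pos: [458.5, -271.2, 180.7]
tcp_rot: [-179.9, 0.0, 52.0]
ft_force: [0.3, 0.6, -1.7]
finger_gap: 12.4
[ 458.66704914 -271.25601924  180.86050722] [-1.79952671e+02  1.35624598e-04  5.19219733e+01] [ 0.07626155  0.20874066 -1.20049724] 12.270560459708621
3586 65.31383505571426 ((495.7461242675781, -222.63450622558594), 34.70162582397461)
((495.6036376953125, -222.46337890625), (102.32186126708984, 102.02908325195312), 80.30962371826172)
```

View pics/w2.png

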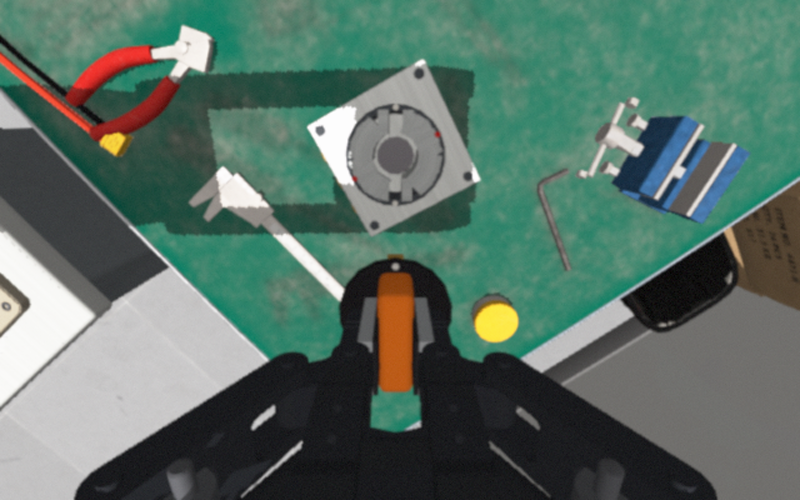

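The view shows slots in line with the picture's vertical at (395,118) and (398,190), red dots at (437,133) and (355,178), and the plug held straight. Next I rectify the face to get the angles.

```bash
python3 - <<'E'
from h import *
f=np.load("w2.npz");im,d=f["im"],f["d"];p={k:f[k] for k in("K","D","extrinsics")}
K,D,T=p["K"],p["D"],p["extrinsics"];Ti=np.linalg.inv(T)
C=cloud(d,p).reshape(-1,3)
c0=np.array([495.7,-222.6])
# ortho picture: right=+x world, up=+y
N=540;s=84/N
g=(np.arange(N)-N/2+.5)*s
X,Y=np.meshgrid(c0[0]+g,c0[1]-g)
def proj(P): return cv2.projectPoints(P,cv2.Rodrigues(Ti[:3,:3])[0],Ti[:3,3],K,D)[0][:,0]
q=proj(np.c_[X.ravel(),Y.ravel(),np.full(X.size,66.)]).astype(np.float32)
o=cv2.remap(im,q[:,0].reshape(N,N),q[:,1].reshape(N,N),cv2.INTER_CUBIC)
save("ortho.png",o)
# radial brightness at r=24
hsv=cv2.cvtColor(o,cv2.COLOR_RGB2HSV)
red=cv2.inRange(hsv,(0,110,80),(8,255,255))|cv2.inRange(hsv,(172,110,80),(180,255,255))
n,l,st,ce=cv2.connectedComponentsWithStats(red)
for k in range(1,n):
    if st[k,4]>20:
        x=(ce[k,0]-N/2)*s;y=-(ce[k,1]-N/2)*s;print("red",st[k,4],x.round(1),y.round(1),np.degrees(np.arctan2(y,x)).round(1))
# depth ring: heights vs angle 
V=C-np.r_[c0,0];r=np.hypot(V[:,0],V[:,1]);a=np.degrees(np.arctan2(V[:,1],V[:,0]))
m=(r>17.5)&(r<20.5)
for b in (52,-128):
    print(b,[(k,round(float(np.median(C[m&(abs((a-b-k+180)%360-180)<1.5),2]))) if (m&(abs((a-b-k+180)%360-180)<1.5)).any() else None) for k in range(-30,31,3)])
# plug disc in hand
t=telemetry.sense()["tool_pos"]
k=C[(np.linalg.norm(C[:,:2]-t[:2],axis=1)<40)&(C[:,2]>140)&(C[:,2]<183)];print(len(k),k.min(0),k.max(0),np.median(k[:,2]))
E
```

```text
red 321 -31.9 5.9 169.5
red 408 31.9 -5.7 -10.1
52 [(-30, 66), (-27, 65), (-24, 66), (-21, 65), (-18, 66), (-15, 66), (-12, 29), (-9, 30), (-6, 30), (-3, 29), (0, 323), (3, 30), (6, 30), (9, 30), (12, 29), (15, 66), (18, 67), (21, 66), (24, 66), (27, 66), (30, 66)]
-128 [(-30, 66), (-27, 64), (-24, 65), (-21, 66), (-18, 65), (-15, 65), (-12, 29), (-9, 29), (-6, 29), (-3, 29), (0, 29), (3, 30), (6, 29), (9, 29), (12, 30), (15, 50), (18, 66), (21, 65), (24, 67), (27, 65), (30, 66)]
2137 [ 434.71116508 -291.48167301  151.48306293] [ 483.70546095 -245.53971377  182.97213737] 176.8112131021177
```

View pics/ortho.png

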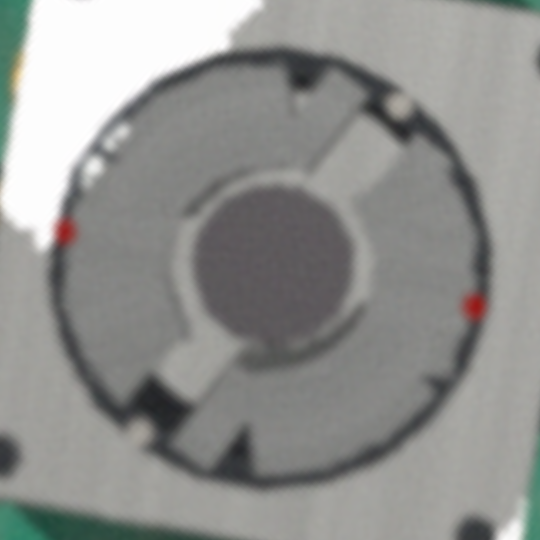

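White dots (slots) at 52° and -128°, and red dots (stop) at -10° and 170°. The picture shows clean slots at (370,150) and (190,380). Next I check where the plug sits in the hand, using the same camera.

```bash
python3 - <<'E'
from h import *
from scipy.spatial.transform import Rotation as R
f=np.load("w2.npz");im,d=f["im"],f["d"];p={k:f[k] for k in("K","D","extrinsics")}
s=telemetry.sense();Rm=R.from_euler("xyz",[180,0,52],degrees=True).as_matrix();t=np.array([458.5,-271.2,180.7])
C=cloud(d,p);L=(C-t)@Rm   # tool frame
hsv=cv2.cvtColor(im,cv2.COLOR_RGB2HSV);m=cv2.inRange(hsv,(5,120,60),(20,255,255))>0
m&=(np.linalg.norm(L[...,:2],axis=2)<40)&(abs(L[...,2])<60)
q=L[m];print("orange",len(q),np.percentile(q,[1,50,99],axis=0).round(1))
top=q[q[:,2]<np.percentile(q[:,2],50)+3];print(cv2.minAreaRect(top[:,:2].astype(np.float32)))
n=(np.linalg.norm(L[...,:2],axis=2)<40)&(L[...,2]>0)&(L[...,2]<8)&(L[...,0]>0)
q=L[n][:,:2]
# disc rim circle fit, known r=26, outer points
rad=np.hypot(*q.T);a=np.degrees(np.arctan2(q[:,1],q[:,0]))
print([ (b,round(float(rad[abs(a-b)<4].max()),1)) for b in range(-60,61,15) if (abs(a-b)<4).any()], np.median(L[n][:,2]))
cr=hsv[200:225,290:345]
w=(hsv[...,1]<60)&(hsv[...,2]>140);w[:200]=0;w[225:]=0;w[:,300:][:,40:]=0;w[:,:300]=0
ys,xs=np.nonzero(w);P=world(xs.mean(),ys.mean(),180.7-3.3,p);print("dot",xs.mean(),ys.mean(),(P-t)@Rm)
E
```

```text
orange 2689 [[-20.1  -7.3 -27.7]
 [  7.3  -0.5 -21.9]
 [ 21.5   6.4   3.7]]
((-0.1383495330810547, -0.2885780334472656), (14.201007843017578, 43.473697662353516), 89.23905944824219)
[(-60, 25.9), (-45, 25.7), (-30, 25.3), (-15, 25.4), (0, 25.4), (15, 25.3), (30, 25.0), (45, 25.2), (60, 25.4)] 3.86034236441101
dot 309.65 208.6 [25.44820389 -3.88797527  3.3       ]
```

```bash
python3 -m jog '[[[0.6,-0.01,0,0,0,0,0],[0.625,0,0,0,0,0,0],[0,0,0.6,0,0,0,0],[0,0,0.6,0,0,0,0],[0,0,0.3,0,0,0,0],[0,0,0,0,0,0,0],[0,0,0,0,0,0,0]]]'
python3 - <<'E'
from h import *
im,d,p=snap("wrist");save("w3.png",im[100:330,200:440],2.5)
s=telemetry.sense();print(s["tool_pos"],s["tcp_rot"],s["ft_force"],s["finger_gap"])
E
```

```text
time: 8.07
tool_pos: [497.2, -223.6, 107.6]
tcp_rot: [179.9, -0.0, 51.8]
ft_force: [0.1, 0.6, -2.1]
finger_gap: 12.2
[ 497.35642662 -223.69032705  107.87759993] [ 1.79866577e+02 -2.04360559e-02  5.17472007e+01] [ 0.41852837 -0.80517417 -1.83886843] 12.659754455741744
```

View pics/w3.png

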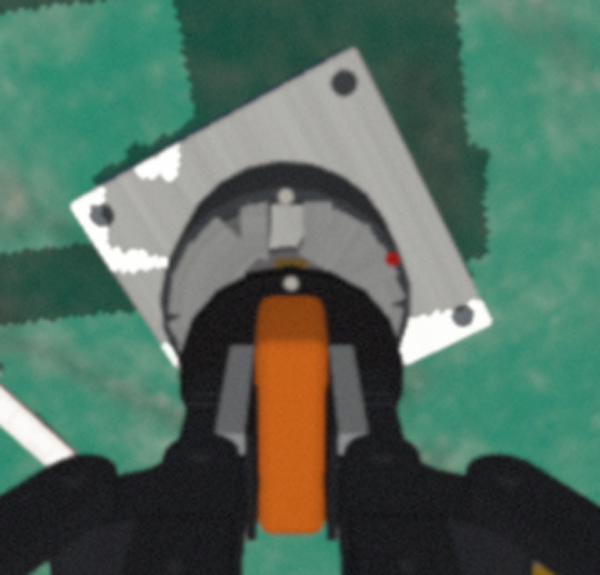

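The plug is about 1.3 mm too far along tool +y: slot dot at crop (286,196), plug dot at (291,283). I correct that and creep down.

```bash
python3 -m jog '[[[-0.006,-0.024,0,0,0,0,0],[0,0,0.08,0,0,0,0],[0,0,0.06,0,0,0,0],[0,0,0,0,0,0,0],[0,0,0,0,0,0,0]]]'; python3 -m jog '[[[0,0,0.03,0,0,0,0],[0,0,0.03,0,0,0,0],[0,0,0,0,0,0,0]]]'
```

```text
time: 8.75
tool_pos: [495.3, -222.5, 99.2]
tcp_rot: [-180.0, 0.0, 51.7]
ft_force: [0.1, 0.4, -1.0]
finger_gap: 12.8
time: 9.12
tool_pos: [495.6, -222.5, 96.3]
tcp_rot: [180.0, -0.0, 51.7]
ft_force: [2.3, 0.8, -1.6]
finger_gap: 12.3
```

```bash
python3 -m jog '[[[0,0,0.02,0,0,0,0],[0,0,0.02,0,0,0,0],[0,0,0,0,0,0,0]]]'; python3 -m jog '[[[0,0,0.02,0,0,0,0],[0,0,0,0,0,0,0],[0,0,0,0,0,0,0]]]'
```

```text
time: 9.5
tool_pos: [495.6, -222.5, 94.4]
tcp_rot: [180.0, -0.0, 51.7]
ft_force: [2.7, 0.2, -1.2]
finger_gap: 12.9
time: 9.88
tool_pos: [495.7, -222.6, 93.6]
tcp_rot: [180.0, -0.0, 51.7]
ft_force: [3.8, 1.1, 0.7]
finger_gap: 12.7
```

```bash
python3 -m jog '[[[0,0,0.02,0,0,0,0],[0,0,0,0,0,0,0],[0,0,0,0,0,0,0]]]'; python3 -m jog '[[[0,0,0.02,0,0,0,0],[0,0,0,0,0,0,0],[0,0,0,0,0,0,0]]]'
```

```text
time: 10.25
tool_pos: [495.7, -222.7, 92.3]
tcp_rot: [180.0, -0.0, 51.7]
ft_force: [4.0, 0.7, -0.0]
finger_gap: 12.8
time: 10.62
tool_pos: [495.7, -222.8, 91.5]
tcp_rot: [179.9, -0.0, 51.7]
ft_force: [4.9, 1.0, 1.9]
finger_gap: 12.3
```

The lugs are in the slots. I ease the lateral force of about 4 N along +x, then go on down.

```bash
python3 -m jog '[[[0.006,0.008,0.02,0,0,0,0],[0,0,0.02,0,0,0,0],[0,0,0,0,0,0,0]]]'; python3 -m jog '[[[0,0,0.02,0,0,0,0],[0,0,0.02,0,0,0,0],[0,0,0,0,0,0,0]]]'
```

```text
time: 11.0
tool_pos: [495.9, -222.8, 89.3]
tcp_rot: [180.0, 0.0, 51.7]
ft_force: [3.5, -1.2, 3.3]
finger_gap: 12.5
time: 11.38
tool_pos: [495.9, -222.8, 87.8]
tcp_rot: [180.0, 0.0, 51.7]
ft_force: [2.1, 0.7, 7.9]
finger_gap: 13.1
```

```bash
python3 -m jog '[[[0,0,0.02,0,0,0,0],[0,0,0.02,0,0,0,0],[0,0,0,0,0,0,0]]]'; python3 -m jog '[[[0,0,0.02,0,0,0,0],[0,0,0.02,0,0,0,0],[0,0,0,0,0,0,0]]]'
```

```text
time: 11.75
tool_pos: [496.0, -222.8, 85.9]
tcp_rot: [180.0, 0.0, 51.7]
ft_force: [1.4, -0.8, 8.3]
finger_gap: 12.4
time: 12.12
tool_pos: [495.9, -222.8, 83.8]
tcp_rot: [180.0, 0.0, 51.7]
ft_force: [2.3, 0.7, 6.4]
finger_gap: 12.9
```

```bash
python3 -m jog '[[[0,0,0.02,0,0,0,0],[0,0,0.02,0,0,0,0],[0,0,0,0,0,0,0]]]'; python3 -m jog '[[[0,0,0.016,0,0,0,0],[0,0,0.016,0,0,0,0],[0,0,0,0,0,0,0],[0,0,0,0,0,0,0]]]'; python3 -c "
from h import *
im,d,p=snap('side');T=np.array(p['extrinsics']);s=telemetry.sense();print(s['tool_pos'],s['ft_force'])
im,d,p=snap('wrist');save('w4.png',im[100:330,200:440],2.5)"
```

```text
time: 12.5
tool_pos: [495.9, -222.7, 81.6]
tcp_rot: [180.0, 0.0, 51.7]
ft_force: [2.1, 0.5, 6.1]
finger_gap: 12.5
time: 13.0
tool_pos: [495.9, -222.7, 80.1]
tcp_rot: [180.0, 0.0, 51.7]
ft_force: [1.6, 0.2, 6.7]
finger_gap: 13.0
[ 495.90708263 -222.73123636   80.13613923] [1.84794765 0.44936381 6.95048482]
```

View pics/w4.png

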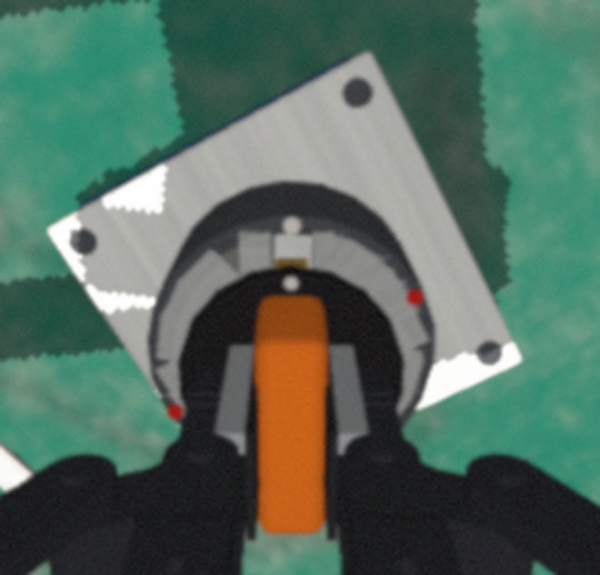

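The view shows the plug unslipped in the hand, lug in the slot at (290,265), pressed about 8.5 mm. I press 0.6 mm more and start the twist, watching the moment.

```bash
python3 -m jog '[[[0,0,0.012,0,0,0,0],[0,0,0,0,0,0.01,0],[0,0,0,0,0,0.01,0],[0,0,0,0,0,0,0]]]';python3 -c "
from h import *
s=telemetry.sense();print(s['tool_pos'],s['ft_force'],s['wrist_torque'])"
```

```text
time: 13.6
tool_pos: [496.0, -222.8, 79.6]
tcp_rot: [180.0, -0.0, 44.5]
ft_force: [1.2, 1.8, 7.2]
finger_gap: 12.4
[ 496.01411834 -222.76758632   79.63950021] [1.19673835 1.80920767 7.18743367] [ 0.10499136 -0.38941207 -0.02373085]
```

```bash
python3 -m jog '[[[0,0,0,0,0,0.0139,0],[0,0,0,0,0,0.0139,0],[0,0,0,0,0,0.0139,0],[0,0,0,0,0,0.0139,0],[0,0,0,0,0,0.0139,0],[0,0,0,0,0,0.0139,0],[0,0,0,0,0,0.0139,0],[0,0,0,0,0,0.0139,0],[0,0,0,0,0,0.0139,0],[0,0,0,0,0,0,0]]]';python3 -c "
from h import *
s=telemetry.sense();print(s['tool_pos'],s['ft_force'],s['wrist_torque'])"
python3 -m jog '[[[0,0,0,0,0,0.011,0],[0,0,0,0,0,0.008,0],[0,0,0,0,0,0,0]]]';python3 -c "
from h import *
s=telemetry.sense();print(s['tool_pos'],s['ft_force'],s['wrist_torque'])"
```

```text
time: 14.85
tool_pos: [496.1, -223.0, 79.7]
tcp_rot: [180.0, -0.0, -0.6]
ft_force: [2.3, -0.5, 8.0]
finger_gap: 12.7
[ 496.08628875 -222.96615341   79.73769339] [ 2.34700358 -0.48093589  8.04657306] [-0.12008292 -0.40786657 -0.07581926]
time: 15.22
tool_pos: [496.1, -223.1, 79.7]
tcp_rot: [180.0, -0.0, -7.4]
ft_force: [2.4, -1.2, 7.2]
finger_gap: 12.5
[ 496.0695929  -223.07190505   79.73140495] [ 2.42806131 -1.21239554  7.15988178] [-0.16192066 -0.34368561 -0.02417531]
```

Now 1.5° steps, feeling for the stop.

```bash
t(){ python3 -c "
from h import *
s=telemetry.sense();print(s['tcp_rot'][2],s['ft_force'],s['wrist_torque'])"; }
python3 -m jog '[[[0,0,0,0,0,0.004,0],[0,0,0,0,0,0,0],[0,0,0,0,0,0,0]]]' >/dev/null; t
python3 -m jog '[[[0,0,0,0,0,0.004,0],[0,0,0,0,0,0,0],[0,0,0,0,0,0,0]]]' >/dev/null; t
python3 -m jog '[[[0,0,0,0,0,0.003,0],[0,0,0,0,0,0,0],[0,0,0,0,0,0,0]]]'>/dev/null; t
```

```text
-8.801900964694173 [ 2.81594256 -1.25099284  7.51449454] [-0.16496085 -0.31392579 -0.06961442]
-10.238983962900447 [ 1.2247691  -0.23891013  7.3278384 ] [-0.20766096 -0.3342489  -0.02043   ]
-11.317729195737478 [ 0.6071344  -0.68622511  7.30303656] [-0.2308072  -0.31755671 -0.0507509 ]
```

```bash
t(){ python3 -c "
from h import *
s=telemetry.sense();print(s['tcp_rot'][2],s['ft_force'],s['wrist_torque'])"; }
python3 -m jog '[[[0,0,0,0,0,0.003,0],[0,0,0,0,0,0,0],[0,0,0,0,0,0,0]]]' >/dev/null; t
python3 -m jog '[[[0,0,0,0,0,0.003,0],[0,0,0,0,0,0,0],[0,0,0,0,0,0,0]]]' >/dev/null; t
```

```text
-12.398408876886133 [ 2.04046066 -0.82557459  8.07728697] [-0.19648796 -0.31018014  0.02364221]
-13.473731865229695 [ 2.35262974 -0.86873458  7.21854872] [-0.23122979 -0.30638462  0.04748406]
```

```bash
python3 -c "
from h import *
im,d,p=snap('wrist');save('w5.png',im[100:330,200:440],2.5)"
```

```text
(no output)
```

View pics/w5.png

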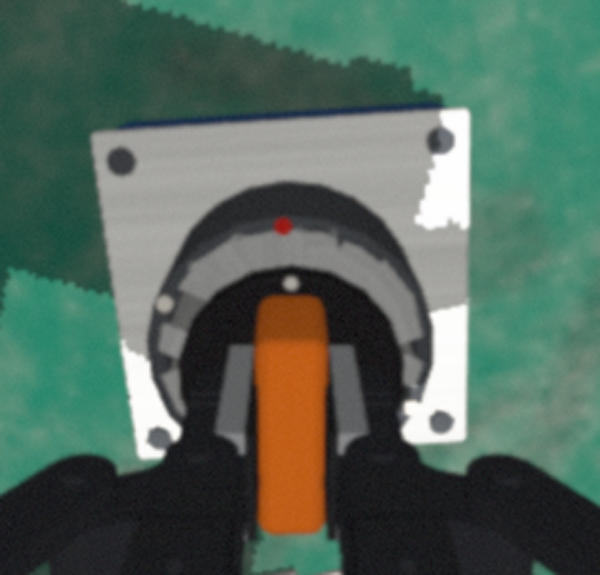

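The plug has turned with the hand. Its dot is at (291,283) and the red dot at (283,226), so it is at the stop or a little past the mark. I feel once more for the stop.

```bash
t(){ python3 -c "
from h import *
s=telemetry.sense();print(s['tcp_rot'][2],s['ft_force'],s['wrist_torque'])"; }
python3 -m jog '[[[0,0,0,0,0,0.003,0],[0,0,0,0,0,0,0],[0,0,0,0,0,0,0]]]' >/dev/null; t
python3 -m jog '[[[0,0,0,0,0,0.003,0],[0,0,0,0,0,0,0],[0,0,0,0,0,0,0]]]' >/dev/null; t
```

```text
-14.525692667006883 [ 1.38630676 -1.37000764  7.95696552] [-0.23238016 -0.34147286  0.3775668 ]
-15.569001254619526 [ 1.9432984  -1.17382071  7.45476959] [-0.24266823 -0.28742196  0.79096179]
```

The stop is felt: contact at about -13.7°, torque rising to 0.8 Nm at -15.6°. I back off to light contact and ease upward.

```bash
t(){ python3 -c "
from h import *
s=telemetry.sense();print(s['tool_pos'][2],s['tcp_rot'][2],s['ft_force'],s['wrist_torque'])"; }
python3 -m jog '[[[0,0,0,0,0,-0.005,0],[0,0,0,0,0,0,0],[0,0,0,0,0,0,0]]]' >/dev/null; t
python3 -m jog '[[[0,0,-0.02,0,0,0,0],[0,0,-0.02,0,0,0,0],[0,0,0,0,0,0,0]]]' >/dev/null; t
python3 -m jog '[[[0,0,-0.02,0,0,0,0],[0,0,0,0,0,0,0],[0,0,0,0,0,0,0]]]' >/dev/null; t
python3 -m jog '[[[0,0,-0.02,0,0,0,0],[0,0,0,0,0,0,0],[0,0,0,0,0,0,0]]]' >/dev/null; t
```

```text
79.75807242437973 -13.823664201292715 [ 2.28356921 -0.5754465   7.56764859] [-0.21488351 -0.36250241  0.18836378]
81.23156827424273 -13.825660494108641 [ 3.26919026 -3.41033667  2.31617734] [-0.74576027 -0.71673355  0.19675423]
82.13266246131528 -13.823126010813848 [ 3.60594216 -3.91624408  2.25075469] [-0.8246841  -0.69236312  0.16891098]
83.05757503571508 -13.826431770573556 [ 3.53884801 -3.63986665  1.83027308] [-0.86420548 -0.79316674  0.12148513]
```

```bash
t(){ python3 -c "
from h import *
s=telemetry.sense();print(s['tool_pos'][2],s['tcp_rot'][2],s['ft_force'],s['wrist_torque'])"; }
python3 -m jog '[[[0,0,-0.02,0,0,-0.001,0],[0,0,0,0,0,0,0],[0,0,0,0,0,0,0]]]' >/dev/null; t
python3 -m jog '[[[0,0,-0.02,0,0,0,0],[0,0,0,0,0,0,0],[0,0,0,0,0,0,0]]]' >/dev/null; t
```

```text
84.11909133423556 -13.471150392417556 [ 3.82707023 -3.65584004  1.69337008] [-0.76318839 -0.7598326   0.03109446]
84.64259349419373 -13.471880238641566 [ 6.08539402 -4.01253976 -1.98244388] [-0.94131027 -1.02463349  0.06588883]
```

```bash
t(){ python3 -c "
from h import *
s=telemetry.sense();print(s['tool_pos'][2],s['tcp_rot'][2],s['ft_force'],s['wrist_torque'])"; }
python3 -m jog '[[[0,0,-0.014,0,0,0,0],[0,0,0,0,0,0,0],[0,0,0,0,0,0,0]]]' >/dev/null; t
python3 -m jog '[[[0,0,0.008,0,0,-0.004,0],[0,0,0,0,0,-0.004,0],[0,0,0,0,0,0,0]]]' >/dev/null; t
```

```text
84.73487828718902 -13.473421237190074 [ 7.61536844 -6.15160159 -6.62831929] [-1.13019163 -1.4311432   0.04818831]
84.68736786986791 -10.596714261457826 [ 7.03046652 -4.37628418 -3.59961656] [-0.86670568 -1.25537387 -0.19746426]
```

The plug is held against a gentle pull at TCP 84.7 mm. That is 5 mm above the pressed height and higher than the collar would allow outside the recess, so it is locked. I relieve the side load, release and retreat.

```bash
python3 -m jog '[[[0.008,0.006,0.004,0,0,0,0],[0,0,0,0,0,0,0.25],[0,0,0,0,0,0,0.4],[0,0,0,0,0,0,0.5],[0,0,0,0,0,0,0.5],[0,0,0,0,0,0,0.5]]]' && python3 -m jog '[[[0,0,-0.3,0,0,0,0.5],[0,0,-0.6,0,0,0,0.5],[0,0,-0.8,0,0,0,0.5],[-0.7,0,-0.4,0,0,0,0.5],[-0.7,0,0,0,0,0,0.5],[0,0,0,0,0,0,0.5],[0,0,0,0,0,0,0.5]]]'
python3 - <<'E'
from h import *
im,d,p=snap("wrist");save("w6.png",im,1.25)
C=cloud(d,p);n=np.linalg.norm(C[...,:2]-[495.8,-222.6],axis=2)<45
m=(cv2.inRange(cv2.cvtColor(im,cv2.COLOR_RGB2HSV),(5,120,60),(20,255,255))>0)&n
q=C[m];zt=np.percentile(q[:,2],90);t=q[abs(q[:,2]-106.5)<4];print(len(q),zt,np.median(t[:,2]),cv2.minAreaRect(t[:,:2].astype(np.float32)))
k=C[n&(C[...,2]>76)&(C[...,2]<88)];print("disc",np.median(k[:,2]),cv2.minEnclosingCircle(k[:,:2].astype(np.float32)))
k=C[n&(C[...,2]>60)&(C[...,2]<70)];print("face",np.median(k[:,2]))
s=telemetry.sense();print(s["time"],s["tool_pos"],s["ft_force"])
E
```

```text
time: 21.65
tool_pos: [496.1, -222.9, 85.2]
tcp_rot: [-180.0, 0.0, -10.6]
ft_force: [-0.8, -0.1, -1.0]
finger_gap: 42.5
time: 22.52
tool_pos: [428.0, -210.4, 191.3]
tcp_rot: [180.0, -0.1, -10.6]
ft_force: [0.5, -0.1, 0.1]
finger_gap: 43.0
1163 107.65021908003912 106.61209564808972 ((494.7861633300781, -222.53733825683594), (14.022193908691406, 42.66419219970703), 77.84917449951172)
disc 80.85534488422837 ((494.4919128417969, -222.6142578125), 26.0649356842041)
face 65.34548507204616
22.575 [ 428.09980776 -210.36992561  190.99190235] [ 0.44817818 -0.37408056  0.00941413]
```

View pics/w6.png

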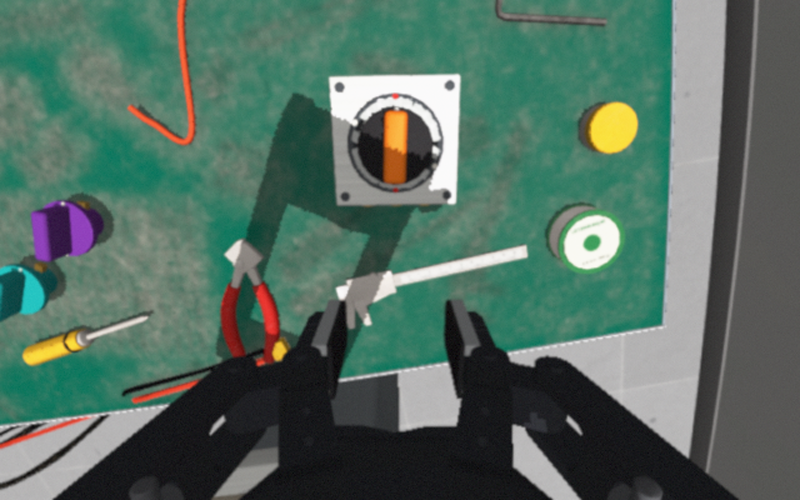

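The final view shows the plug seated with its bar in line with the red dots, at (396,97) and (396,189), and the bystanders in place. Measured heights match the locked position (disc top 80.9 against a face reading of 65.3, bar top about 107). Handing in.

```bash
python3 -c "
from bench import job
print(job.hand_in())"
```

```text
the job is handed in; nothing more can be done
None
```

The orange plug is locked in the receptacle and released, and the job is handed in at about 22.6 s. I found the slots at 52° by sight, and the lugs dropped in. I pressed it about 9 mm against the spring and turned it clockwise to the stop, felt at a hand yaw of about -13.7°. The torque there peaked at 0.8 Nm, and the highest force I read was about 12 N. Then I eased it up about 5 mm until it held against a gentle pull.

**Last checks:**
- **Height:** the disc top read 80.9 mm and the bar top about 107 mm. Locked values are 81.5 and 107.5, and the depth camera reads about 0.6 mm low.
- **Yaw:** the plug stands at about -12°, against red dots at -10°. That 2° disagreement is within the play I expect of the recess.
- **Centre:** it measured about 1 mm off the receptacle centre, inside the 2 mm calibration.
- **Surroundings:** the gripper is clear with no force on it, and the things visible in the last picture look undisturbed. The tape roll was out of that view, so I did not check it again.

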